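# Hold the pressed ball over the drying dish with tongs

## Task

Slide the round steel dish along the table, without lifting it, until it lies wholly on the round cork mat. Then pick up the spring tongs, close their tips on the pressed ball that sits on a pedestal, lift it off and carry it over the dish, and finish there still holding it in the tongs, with the ball at least 12 cm above the table: the program ends while holding and nothing is put down. Never touch the ball with the robot itself, and leave the bottle, carton and jar standing where they are.

Things in the scene. Friction and masses are not known exactly. Their poses are not given: they have to be found in the camera images.
- dish: loose round flat steel dish, 140 mm across, 18 mm high, open on top, 0.3 kg; wall and floor 4 mm thick, inside 130 mm across at the top; origin: centre of its underside. It slides readily, for example when closed fingers inside it push against its wall in the direction of travel
- mat: round cork mat, 190 mm across, fixed and practically flush with the table (under 1 mm, no edge to climb); origin: its centre, on the table
- ball_centre (a point): centre of the loose off-white pressed ball, 40 mm across, about 45 g; it rests on the ring seat of one of two like pedestals, its centre 55 mm above the table
- ball: the same ball (origin at its centre)
- stand: fixed grey pedestal that the ball sits on: foot 68 mm across and 5 mm thick, stem 24 mm across, ring seat 32 mm across whose top is 40 mm above the table; origin: centre of its underside
- spare_stand: an identical fixed pedestal without a ball; origin: centre of its underside
- tongs_grip (a point): where to grip the tongs: midway between the arms, half-way up (15 mm above the table as they lie flat). Axes: x from head to tips, y from right arm to left, z up. Grip across y on the dark rubber faces outside the arms (50 mm long, 30 mm tall). Width over them here: 64 mm open, about 47 mm closed on the ball, 38 mm at the stop; the faces are parallel at about 57 mm
- tongs_tip (a point): midway between the tips, half-way up, 85 mm ahead of tongs_grip along its x: the ball's centre belongs here. Each tip is a plate 40 mm long, 30 mm tall, with two inward rails 20 mm apart, one above the other, that cradle the ball. Free gap between the rails 68 mm open, 58 mm with the grip squeezed to 59 mm. The open tips measure about 90 mm outside
- tongs: the whole loose tongs: sprung steel, 210 mm long, 30 mm tall, 110 g, lying flat, arms side by side; origin: underside of the head between the pivots, 95 mm behind tongs_grip; x towards the tips
- tongs_left: left arm (y+ side); origin at its pivot, about which it swings; both arms always swing by the same angle. The spring pushes back at the grip with about 7 N per arm at first, 11 N when closed on the ball. Squeezed lightly to 57-60 mm the tongs can be carried with the tips still open
- tongs_right: right arm (y- side), mirror image of the left; origin at its pivot
- bottle: bystander: small amber bottle, 32 mm across, 75 mm high; origin: centre of its underside
- carton: bystander: paper carton 45 x 45 mm, about 110 mm high with its flap; origin: centre of its underside
- jar: bystander: white jar, 56 mm across, 50 mm high; origin: centre of its underside
Things that resemble listed ones, but are neither listed nor needed, are in the scene too. What is shaped like the tongs but red or yellow is not meant.

How it is judged:
On the way, in this order (a step that is already met when the one before it is completed fails the run):
1. the dish lies wholly on the cork mat, while the ball is still on its pedestal (horizontal distance between dish and mat below 0.026 m and horizontal distance between ball and stand below 0.01 m and distance of ball from where it was at the start of the episode below 0.01 m), for 0.2 s.
2. both tips of the tongs, held in the gripper, are closed on the ball (contact force between each of tongs_left, tongs_right and ball above 0.3 N and contact force between the fingers and tongs above 1 N), for 0.2 s.
3. the ball is lifted off its pedestal in the tongs (height (world z) of ball_centre above 0.08 m and contact force between each of tongs_left, tongs_right and ball above 0.3 N), for 0.2 s.
At the end, for the whole second after the job is handed in: Dish flat on the table, wholly on the mat (centres within 26 mm); ball held still between both tongs tips, both arms squeezed by the gripper, ball centre at least 115 mm above the table and within 70 mm of the dish centre, carried by nothing else; bottle, carton and jar upright (height (world z) of ball_centre above 0.115 m and horizontal distance between ball_centre and dish below 0.07 m and horizontal distance between dish and mat below 0.026 m and height (world z) of dish below 0.004 m and angle between dish's own z axis and vertical below 0.06 rad and contact force between each of tongs_left, tongs_right and ball above 0.3 N and contact force between the fingers and tongs_left above 1 N and contact force between the fingers and tongs_right above 1 N and contact force between ball and stand below 0.05 N and contact force between ball and spare_stand below 0.05 N and contact force between ball and dish below 0.05 N and linear speed of ball below 0.03 m/s and angle between each of bottle, carton, jar's own z axis and vertical below 0.2 rad); the arm keeps its last pose, push and grip.
It fails at once if the dish is lifted or tipped instead of slid (height (world z) of dish above 0.012 m or angle between dish's own z axis and vertical above 0.15 rad).
It fails at once if the robot itself touches the ball (contact force between any of the fingers, the arm and ball above 0.2 N).
It fails at once if a bystander is disturbed (distance of any of bottle, carton, jar from where it was at the start of the episode above 0.03 m).
It also fails if it takes over 72 s, if anything falls off the work surface, if the arm or the gripper's body presses on something with over 40 N, if the wrist force passes 120 N, or if a joint passes its speed limit or range.

## Robot

A 7-joint arm with a two-finger parallel gripper is mounted at the origin on the work surface. World frame = base frame: x ahead of the robot, y to its left, z up, the work surface at z = 0. Lengths are in m, angles in rad, forces in N, time in s.
With the tool pointing down it reaches from about 0.425 to 0.875 m from the base axis. Payload 4.7 kg.
Tool frame: the origin (TCP) lies midway between the tips of the shut fingers; the grasp point (between the pads) lies 19 mm behind it (ctrl.grip_point_offset is the distance from the TCP to the grasp point, in m); z points along the fingers, y is the line along which they close (so a half turn about z gives the same grasp; the last joint's range is limited). The gripper opens to 87 mm and grips with 3 to 60 N. Pads are 19 mm wide; open, the fingers measure 117 mm over their backs; the gripper's body (75 mm by 190 mm) begins 51 mm behind the grasp point.
Start: joints at [-1.311, 0.321, -0.07, 1.45, 0.023, 1.371, -0.057], TCP at [0.158, 0.63, 0.223] pointing down, gripper open.
Joint ranges: [-2.86, 2.86], [-0.3, 2.09], [-1.38, 1.24], [0.06, 2.45], [-1.56, 4.7], [0.09, 2.05], [-2.69, 2.69]. Speed limits (rad/s): [2.57, 2.57, 3.14, 3.14, 3.14, 3.14, 3.14].

## Interface

Orientations are given as a rotation vector (axis times angle).
In Python, from bench import ctrl gives the robot as it stands. The module is installed in compiled form; this text tells all that it offers.
- The arm moves only by the shell command python3 -m handwheel 'ROWS' [OPENING] [FORCE]. ROWS is JSON, a list of rows, each an object of numbers: "x", "y", "z": the shift along the tool's x, y, z in m; "wx", "wy", "wz": the turn, a rotation vector about the tool's x, y, z in degrees. A call has 1 to 10 rows; each row is the pose to reach, as a shift and turn from the pose commanded when the call began, along the tool's axes at that moment; what a row does not reach only later rows make up. A row lasts 1/12 s, in which the tool goes at most 41.7 mm and 7.16 degrees, less where a joint would pass 70% of its speed; a pose out of reach is approached as far as the arm can. A call with a gripper value outside its range is refused whole. OPENING is the finger opening in m, from 0 to 0.087, set as the call begins (- or left out, the last holds). The fingers move at their own pace and stop on an object; FORCE is the grip in N (left out, the last holds). Time passes only in rows, so rows that repeat a pose let the fingers close. It gives the time, the measured TCP pose, the force, the opening and the grip force at its end, in the units of the state.
- ctrl.get_state(): the state, without advancing time (a new reading comes with each control period).
- ctrl.get_image(name): name is "scene" or "top" or "wrist"; returns a dict with "image" (384x512x3 uint8, red, green, blue), "K" (3x3 intrinsics, pixels), "world_to_cam" (4x4, takes a point from world to camera coordinates); the wrist camera has in their place "hand_eye" (4x4, takes a point from camera to tool coordinates, whose origin is the TCP and whose axes are the flange's). Camera axes: x right, y down, z forward; pixel columns grow to the right and rows downward; lengths in m; the calibration is good to about 2 mm. A picture is of the moment at which its call begins: read the wrist's pose just before it. There is no depth.
- ctrl.close_job(): hands the job in; it is judged then, once.
The state is a dict: "time": time; "joint_positions": joint angles; "qd": joint speeds; "joint_torque": joint torques, N m; "position": TCP position; "tool_rot": TCP orientation; "ft_force": force on the tool from outside, world axes, zero at the start; "torque": the same for the moment, N m; "grip_width": opening from 0.0 (shut) to 1.0 (fully open); "grip_force": force on a finger pad.
Only numpy, scipy, OpenCV 4.12 (cv2) and the standard library are available. Lean on these libraries where they do the work, as an engineer would, in place of code of your own. Each camera call takes 0.05 s, during which the arm holds its last target. There are 200 camera calls.

## Working session

There is one attempt and no reset: what is moved stays moved. The work goes in short steps, Python scripts to look and compute and a shell command to move; the robot and the scene stay as the last step left them, time stands still between calls to the robot, and variables do not carry over. Pictures are saved under pics/ and viewed, at most 10 in all, crops included, and the job is handed in when it is done.

```bash
mkdir -p pics; python3 - <<'E'
from bench import ctrl
import cv2,numpy as np,pickle
s=ctrl.get_state();print(s)
ims={}
for n in("scene","top"):
    d=ctrl.get_image(n);ims[n]=d;cv2.imwrite(f"pics/{n}0.png",cv2.resize(d["image"][:,:,::-1],(800,600),interpolation=cv2.INTER_CUBIC));print(n,d["K"],d["world_to_cam"])
pickle.dump(ims,open("ims.pkl","wb"))
E
```

```text
{'time': 0.0, 'joint_positions': array([-1.31088024,  0.32181763, -0.07010479,  1.45168264,  0.02261953,
        1.37080565, -0.05688924]), 'qd': array([-7.47953143e-04,  1.01749321e-03, -5.56978429e-04, -7.96203897e-05,
        3.64885170e-04,  9.42285931e-04,  1.91350799e-03]), 'joint_torque': array([ 3.17886761e-04, -4.91275370e+01, -4.03599562e-01, -3.12531137e+01,
       -6.39740028e-02,  4.36791277e-02,  1.74904685e-04]), 'position': array([0.15808315, 0.62990494, 0.22146134]), 'tool_rot': array([-3.85039720e-01, -3.11778109e+00,  3.01861214e-03]), 'ft_force': array([ 0.59387684, -0.08878091,  1.04472593]), 'torque': array([-0.03366365, -0.01524243, -0.00744902]), 'grip_force': 0.0, 'grip_width': 0.9965916271672846}
scene [[387.52673574   0.         260.60390484]
 [  0.         387.52673574 181.93999897]
 [  0.           0.           1.        ]] [[-0.04581077  0.9988483   0.01426346 -0.02108602]
 [ 0.64430576  0.0404557  -0.7636972  -0.2004511 ]
 [-0.76339469 -0.02579553 -0.64541702  1.35756345]
 [ 0.          0.          0.          1.        ]]
top [[356.15670899   0.         254.03480195]
 [  0.         356.15670899 181.32585325]
 [  0.           0.           1.        ]] [[-0.0225638  -0.9992376  -0.03186058  0.05313361]
 [-0.98976585  0.02681885 -0.14015814  0.40399171]
 [ 0.14090575  0.02837202 -0.98961639  1.08145863]
 [ 0.          0.          0.          1.        ]]
```

View pics/top0.png

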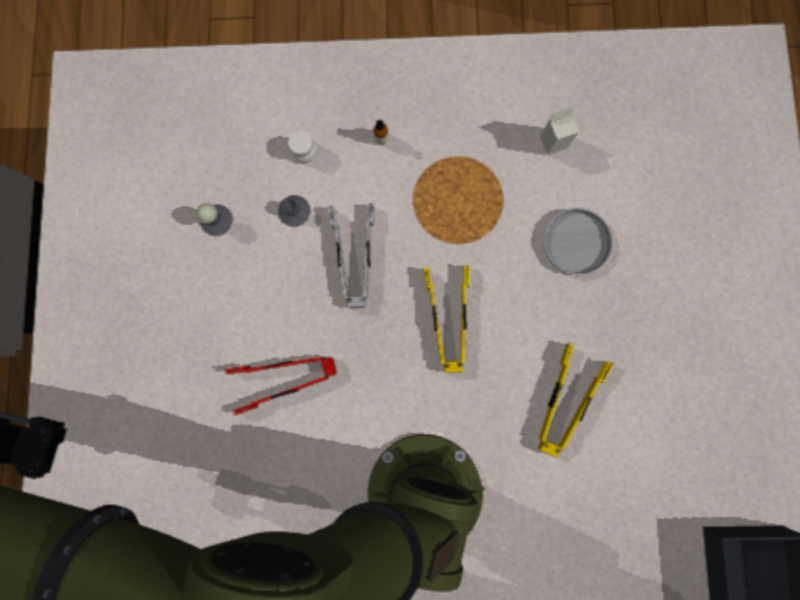

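View pics/scene0.png

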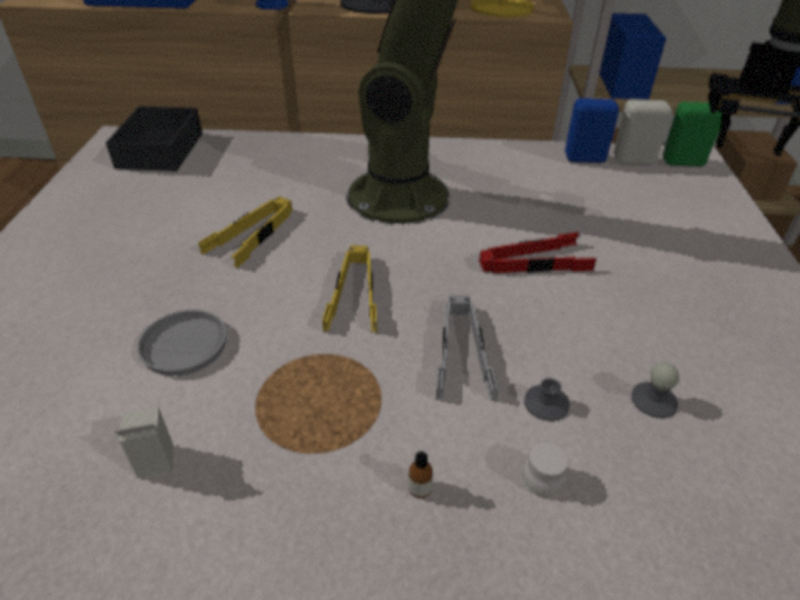

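Top view (800x600 pixels): the steel tongs have their head at (355,300) and tips at (333,210) and (371,207). Things that could be taken for them are red tongs (285,380), yellow tongs (450,320) and yellow tongs (577,400). The bare steel one with dark rubber faces is meant. The dish is at (577,241) and the mat at (458,200). The ball and its stand are at (207,213), not the empty spare stand at (293,210). Jar (301,146), bottle (380,131) and carton (560,130) are bystanders. In the scene view, the tongs head is at (459,303), the ball at (664,377) and the dish at (183,342).

```bash
cat > h.py <<'E'
import numpy as np,cv2,pickle
from scipy.spatial.transform import Rotation as R
def ray(d,uv):
    W=np.asarray(d["world_to_cam"]);Rm=W[:3,:3];c=-Rm.T@W[:3,3]
    v=Rm.T@np.linalg.inv(d["K"])@np.array([uv[0],uv[1],1.]);return c,v/np.linalg.norm(v)
def plane(d,uv,z):
    c,v=ray(d,uv);return c+v*(z-c[2])/v[2]
def tri(*obs):
    A=np.zeros((3,3));b=np.zeros(3)
    for d,uv in obs:
        c,v=ray(d,uv);P=np.eye(3)-np.outer(v,v);A+=P;b+=P@c
    return np.linalg.solve(A,b)
def wristcam(ctrl):
    s=ctrl.get_state();d=ctrl.get_image("wrist")
    T=np.eye(4);T[:3,:3]=R.from_rotvec(s["tool_rot"]).as_matrix();T[:3,3]=s["position"]
    d["world_to_cam"]=np.linalg.inv(T@d["hand_eye"]);return s,d
E
python3 - <<'E'
from h import *
I=pickle.load(open("ims.pkl","rb"));k=1/1.5625
t,s=I["top"],I["scene"]
for n,a,b,z in [("ball",(207,213),(664,377),.055),("tongshead",(355,300),(459,303),.03),("tipL",(333,208),(441,392),.03),("tipR",(371,207),(490,390),.03),("dish",(577,241),(183,340),.018),("jar",(301,144),(548,455),.05),("bottletop",(380,125),(420,458),.075),("spare",(293,205),(550,388),.04)]:
    a=np.array(a)*k;b=np.array(b)*k
    print(n,tri((t,a),(s,b)).round(3),plane(t,a,z).round(3),plane(s,b,z).round(3))
print("carton",plane(t,np.array((556,150))*k,0),plane(s,np.array((150,472))*k,0))
for n,d in I.items():
    hsv=cv2.cvtColor(d["image"],cv2.COLOR_RGB2HSV)
    m=cv2.inRange(hsv,(5,110,60),(20,255,255));c=max(cv2.findContours(m,0,2)[0],key=cv2.contourArea)
    P=np.array([plane(d,p[0],0)[:2] for p in c],np.float32);print(n,"mat",cv2.minEnclosingCircle(P))
    # dish: brightness
    x,y=(np.array((577,241) if n=="top" else (183,342))*k).astype(int)
    g=d["image"].astype(int);roi=np.zeros(m.shape,np.uint8);roi[y-32:y+32,x-36:x+36]=255
    print(g[y,x],g[y-30,x-34],g[y,x-20])
E
```

```text
ball [0.556 0.423 0.05 ] [0.554 0.42  0.055] [0.56  0.421 0.055]
tongshead [0.375 0.129 0.018] [0.374 0.127 0.03 ] [0.388 0.127 0.03 ]
tipL [0.569 0.135 0.018] [0.564 0.17  0.03 ] [0.586 0.097 0.03 ]
tipR [0.57  0.132 0.02 ] [0.564 0.092 0.03 ] [0.578 0.169 0.03 ]
dish [ 0.485 -0.324  0.01 ] [ 0.483 -0.322  0.018] [ 0.492 -0.319  0.018]
jar [0.697 0.235 0.046] [0.695 0.232 0.05 ] [0.699 0.235 0.05 ]
bottletop [0.723 0.069 0.065] [0.719 0.068 0.075] [0.73  0.069 0.075]
spare [0.572 0.255 0.033] [0.57 0.25 0.04] [0.578 0.256 0.04 ]
carton [ 0.68315876 -0.29674459  0.        ] [ 0.72133374 -0.29214177  0.        ]
scene mat ((-0.7385232448577881, -0.8871871829032898), 0.9257115125656128)
[107 104 104] [142 134 133] [76 75 75]
top mat ((0.9403170347213745, 0.054758284240961075), 0.8849748373031616)
[132 134 136] [182 173 169] [126 126 128]
```

```bash
python3 - <<'E'
from h import *
I=pickle.load(open("ims.pkl","rb"));k=1/1.5625
def big(m): return max(cv2.findContours(m,0,1)[0],key=cv2.contourArea)[:,0,:]
for n,d in I.items():
    im=d["image"];hsv=cv2.cvtColor(im,cv2.COLOR_RGB2HSV)
    def roi(m,c,w,h):
        o=np.zeros_like(m);x,y=(np.array(c)*k).astype(int);o[y-h:y+h,x-w:x+w]=m[y-h:y+h,x-w:x+w];return o
    mm=roi(cv2.inRange(hsv,(5,90,50),(22,255,255)),(458,200) if n=="top" else (319,402),50,40)
    P=np.array([plane(d,p,0)[:2] for p in big(mm)],np.float32);print(n,"mat",cv2.fitEllipse(P))
    dm=roi(cv2.inRange(hsv,(0,0,0),(179,255,255)),(577,241) if n=="top" else (183,342),34,28)
    # steel: neutral (low saturation) vs pinkish table
    b=(im[:,:,0].astype(int)-im[:,:,2]<6).astype(np.uint8)*255
    c=big(cv2.morphologyEx(cv2.bitwise_and(b,dm),cv2.MORPH_OPEN,np.ones((3,3))))
    P=np.array([plane(d,p,.016)[:2] for p in c],np.float32);print(n,"dish",cv2.fitEllipse(cv2.convexHull(P)))
d=I["top"]
E
python3 -m handwheel '[{"x":-0.34,"y":-0.121,"z":-0.03,"wz":-14.1},{"x":-0.34,"y":-0.121,"z":-0.03,"wz":-14.1},{"x":-0.34,"y":-0.121,"z":-0.03,"wz":-14.1},{"x":-0.34,"y":-0.121,"z":-0.03,"wz":-14.1},{"x":-0.34,"y":-0.121,"z":-0.03,"wz":-14.1},{"x":-0.34,"y":-0.121,"z":-0.03,"wz":-14.1},{"x":-0.34,"y":-0.121,"z":-0.03,"wz":-14.1},{"x":-0.34,"y":-0.121,"z":-0.03,"wz":-14.1},{"x":-0.34,"y":-0.121,"z":-0.03,"wz":-14.1},{"x":-0.34,"y":-0.121,"z":-0.03,"wz":-14.1}]'
python3 - <<'E'
from h import *
from bench import ctrl
s,d=wristcam(ctrl);print(s["position"],s["tool_rot"],d["hand_eye"].round(3),d["K"][0,0])
pickle.dump(d,open("w1.pkl","wb"));cv2.imwrite("pics/w1.png",d["image"][:,:,::-1])
E
```

```text
scene mat ((0.5858463644981384, -0.0861259400844574), (0.18277406692504883, 0.184006467461586), 13.727665901184082)
scene dish ((0.4913114011287689, -0.32052716612815857), (0.13730497658252716, 0.15494276583194733), 127.05713653564453)
top mat ((0.5836217403411865, -0.08593745529651642), (0.18451984226703644, 0.18568819761276245), 65.56688690185547)
top dish ((0.4842330813407898, -0.32286500930786133), (0.1384114921092987, 0.1394534558057785), 73.83715057373047)
[0.15809778 0.62997354 0.22157679] [-3.85156733e-01 -3.11775833e+00  2.66403595e-03] [[ 0.    -0.969 -0.249  0.068]
 [ 1.     0.    -0.     0.001]
 [ 0.001 -0.249  0.969 -0.161]
 [ 0.     0.     0.     1.   ]] 343.3909437262259invalid input at $[0]: expected keys x, y, z, wx, wy, wz
```

View pics/w1.png

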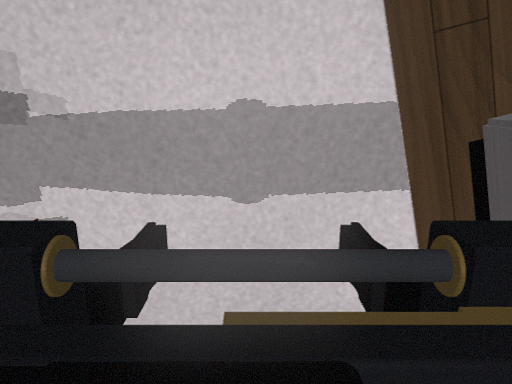

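Wrist view: only table, with the gripper hiding everything below row 220. The move was refused because it needs all the keys. I'm going to a place that views both ball and tongs.

```bash
python3 -m handwheel '[{"x":-0.04,"y":-0.015,"z":-0.01,"wx":0,"wy":0,"wz":-5},{"x":-0.08,"y":-0.03,"z":-0.02,"wx":0,"wy":0,"wz":-10},{"x":-0.115,"y":-0.05,"z":-0.03,"wx":0,"wy":0,"wz":-14.1},{"x":-0.15,"y":-0.07,"z":-0.04,"wx":0,"wy":0,"wz":-14.1},{"x":-0.185,"y":-0.09,"z":-0.05,"wx":0,"wy":0,"wz":-14.1},{"x":-0.22,"y":-0.11,"z":-0.06,"wx":0,"wy":0,"wz":-14.1},{"x":-0.255,"y":-0.125,"z":-0.07,"wx":0,"wy":0,"wz":-14.1},{"x":-0.29,"y":-0.14,"z":-0.08,"wx":0,"wy":0,"wz":-14.1},{"x":-0.325,"y":-0.155,"z":-0.08,"wx":0,"wy":0,"wz":-14.1},{"x":-0.36,"y":-0.17,"z":-0.08,"wx":0,"wy":0,"wz":-14.1}]'
python3 -m handwheel '[{"x":-0.035,"y":-0.015,"z":0,"wx":0,"wy":0,"wz":0},{"x":-0.07,"y":-0.03,"z":0,"wx":0,"wy":0,"wz":0},{"x":-0.105,"y":-0.05,"z":0,"wx":0,"wy":0,"wz":0},{"x":-0.13,"y":-0.07,"z":0,"wx":0,"wy":0,"wz":0},{"x":-0.135,"y":-0.09,"z":0,"wx":0,"wy":0,"wz":0},{"x":-0.135,"y":-0.10,"z":0,"wx":0,"wy":0,"wz":0},{"x":-0.135,"y":-0.10,"z":0,"wx":0,"wy":0,"wz":0}]'
python3 - <<'E'
from h import *
from bench import ctrl
s,d=wristcam(ctrl);print(s["position"],s["tool_rot"],s["time"])
pickle.dump(d,open("w2.pkl","wb"));cv2.imwrite("pics/w2.png",cv2.resize(d["image"][:240,:,::-1],(800,375),interpolation=cv2.INTER_CUBIC))
E
```

```text
time: 0.98
position: [0.4676, 0.3766, 0.3035]
tool_rot: [-0.0, 3.14, 0.002]
ft_force: [-0.2, 0.4, -0.0]
grip_width: 1.002
grip_force: 0.0
time: 1.57
position: [0.6017, 0.2746, 0.3025]
tool_rot: [-0.007, -3.141, 0.002]
ft_force: [1.6, -0.0, 0.1]
grip_width: 0.998
grip_force: 0.0
[0.60173932 0.27456634 0.30247397] [-7.19981718e-03 -3.14132464e+00  2.36817588e-03] 1.5667
```

View pics/w2.png

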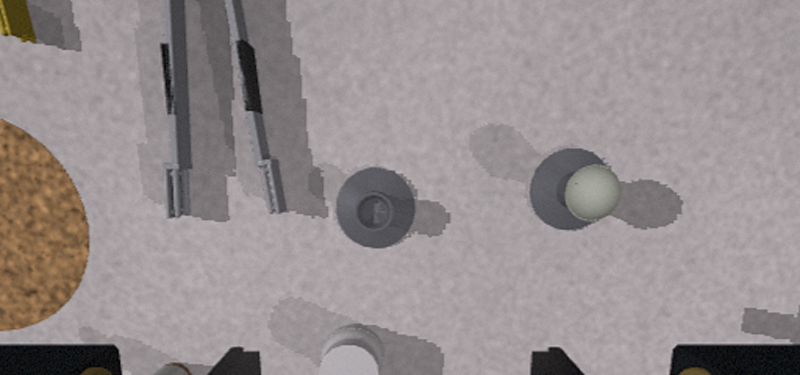

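The close view confirms the bare steel tongs. The rubber faces are at (167,78) and (249,76), and the tip ends at (177,217) and (277,212). The ball is at (592,193) on its foot at (574,189), and the empty spare pedestal is at (376,208).

```bash
python3 - <<'E'
from h import *
I=pickle.load(open("ims.pkl","rb"));w=pickle.load(open("w2.pkl","rb"));k=1/1.5625
t,s=I["top"],I["scene"]
def ballc(d,c,r):
    hsv=cv2.cvtColor(d["image"],cv2.COLOR_RGB2HSV);im=d["image"].astype(int)
    m=((im[:,:,1]>im[:,:,0])&(im[:,:,1]>im[:,:,2]+8)).astype(np.uint8)*255
    o=np.zeros_like(m);x,y=(np.array(c)*k).astype(int);o[y-r:y+r,x-r:x+r]=m[y-r:y+r,x-r:x+r]
    c=max(cv2.findContours(o,0,1)[0],key=cv2.contourArea);return cv2.minEnclosingCircle(c)
B={n:ballc(d,c,r) for n,d,c,r in(("t",t,(207,213),14),("s",s,(664,377),16),("w",w,(592,193),26))};print(B)
print("ball",tri((t,B["t"][0]),(s,B["s"][0]),(w,B["w"][0])),tri((t,B["t"][0]),(w,B["w"][0])))
for n,u in(("stand foot",(569.5,189.5)),):print(n,plane(w,np.array(u)*k,.004))
for n,u,z in(("rTipEnd",(177,217),.03),("lTipEnd",(277,212),.03),("rRubF",(166,112),.03),("rRubB",(166,43),.03),("lRubF",(258,110),.03),("lRubB",(241,40),.03),("plateRb",(176,165),.03),("plateLb",(265,160),.03),("jar",(350,352),.05)):
    print(n,plane(w,np.array(u)*k,z).round(4))
# height check: tip ends in wrist and scene/top
print(tri((t,np.array((333,208))*k),(w,np.array((277,212))*k)),tri((t,np.array((371,207))*k),(w,np.array((177,217))*k)))
E
```

```text
{'t': ((132.0, 136.0), 6.403224468231201), 's': ((424.70001220703125, 240.5), 8.0957670211792), 'w': ((377.5, 121.53448486328125), 15.923988342285156)}
ball [0.5551918  0.42214281 0.05277527] [0.5535944  0.41870241 0.06162522]
stand foot [0.55604927 0.42123601 0.004     ]
rTipEnd [0.5751 0.0997 0.03  ]
lTipEnd [0.5714 0.1802 0.03  ]
rRubF [0.4952 0.0997 0.03  ]
rRubB [0.4467 0.1051 0.03  ]
lRubF [0.4941 0.1703 0.03  ]
lRubB [0.4449 0.161  0.03  ]
plateRb [0.5346 0.1032 0.03  ]
plateLb [0.5311 0.1732 0.03  ]
jar [0.6831 0.2375 0.05  ]
[ 5.73278962e-01  1.74056559e-01 -8.11061054e-05] [0.57351997 0.09262464 0.00823314]
```

```bash
python3 -m handwheel '[{"x":0.008,"y":-0.04,"z":0.005,"wx":0,"wy":0,"wz":0},{"x":0.016,"y":-0.08,"z":0.01,"wx":0,"wy":0,"wz":0},{"x":0.024,"y":-0.12,"z":0.015,"wx":0,"wy":0,"wz":0},{"x":0.032,"y":-0.16,"z":0.02,"wx":0,"wy":0,"wz":0},{"x":0.04,"y":-0.2,"z":0.025,"wx":0,"wy":0,"wz":0},{"x":0.048,"y":-0.24,"z":0.03,"wx":0,"wy":0,"wz":0},{"x":0.056,"y":-0.28,"z":0.035,"wx":0,"wy":0,"wz":0},{"x":0.063,"y":-0.32,"z":0.04,"wx":0,"wy":0,"wz":0},{"x":0.07,"y":-0.36,"z":0.045,"wx":0,"wy":0,"wz":0},{"x":0.077,"y":-0.4,"z":0.05,"wx":0,"wy":0,"wz":0}]' 0 20
python3 -m handwheel '[{"x":0.008,"y":-0.035,"z":0.01,"wx":0,"wy":0,"wz":5},{"x":0.016,"y":-0.07,"z":0.025,"wx":0,"wy":0,"wz":10},{"x":0.024,"y":-0.105,"z":0.04,"wx":0,"wy":0,"wz":15},{"x":0.032,"y":-0.14,"z":0.06,"wx":0,"wy":0,"wz":20},{"x":0.038,"y":-0.17,"z":0.08,"wx":0,"wy":0,"wz":22.5},{"x":0.038,"y":-0.19,"z":0.11,"wx":0,"wy":0,"wz":22.5},{"x":0.038,"y":-0.197,"z":0.14,"wx":0,"wy":0,"wz":22.5},{"x":0.038,"y":-0.197,"z":0.16,"wx":0,"wy":0,"wz":22.5},{"x":0.038,"y":-0.197,"z":0.16,"wx":0,"wy":0,"wz":22.5}]'
```

```text
time: 2.45
position: [0.524, -0.1205, 0.2529]
tool_rot: [-0.008, 3.14, 0.003]
ft_force: [0.4, 0.1, 0.0]
grip_width: 0.326
grip_force: 0.0
time: 3.2
position: [0.4846, -0.315, 0.088]
tool_rot: [-0.607, -3.075, -0.005]
ft_force: [-1.1, 1.8, -0.6]
grip_width: 0.005
grip_force: 0.0
```

```bash
python3 -m handwheel '[{"x":0,"y":0,"z":0.03,"wx":0,"wy":0,"wz":0},{"x":0,"y":0,"z":0.055,"wx":0,"wy":0,"wz":0},{"x":0,"y":0,"z":0.07,"wx":0,"wy":0,"wz":0},{"x":0,"y":0,"z":0.077,"wx":0,"wy":0,"wz":0},{"x":0,"y":0,"z":0.077,"wx":0,"wy":0,"wz":0},{"x":0,"y":0.01,"z":0.077,"wx":0,"wy":0,"wz":0},{"x":0,"y":0.02,"z":0.077,"wx":0,"wy":0,"wz":0},{"x":0,"y":0.03,"z":0.077,"wx":0,"wy":0,"wz":0},{"x":0,"y":0.04,"z":0.077,"wx":0,"wy":0,"wz":0},{"x":0,"y":0.05,"z":0.077,"wx":0,"wy":0,"wz":0}]'
python3 -m handwheel '[{"x":0,"y":0.015,"z":0,"wx":0,"wy":0,"wz":0},{"x":0,"y":0.03,"z":0,"wx":0,"wy":0,"wz":0},{"x":0,"y":0.05,"z":0,"wx":0,"wy":0,"wz":0},{"x":0,"y":0.07,"z":0,"wx":0,"wy":0,"wz":0},{"x":0,"y":0.09,"z":0,"wx":0,"wy":0,"wz":0},{"x":0,"y":0.11,"z":0,"wx":0,"wy":0,"wz":0},{"x":0,"y":0.13,"z":0,"wx":0,"wy":0,"wz":0},{"x":0,"y":0.15,"z":0,"wx":0,"wy":0,"wz":0},{"x":0,"y":0.165,"z":0,"wx":0,"wy":0,"wz":0},{"x":0,"y":0.18,"z":0,"wx":0,"wy":0,"wz":0}]'
python3 -m handwheel '[{"x":0,"y":0.015,"z":0,"wx":0,"wy":0,"wz":0},{"x":0,"y":0.028,"z":0,"wx":0,"wy":0,"wz":0},{"x":0,"y":0.036,"z":0,"wx":0,"wy":0,"wz":0},{"x":0,"y":0.04,"z":0,"wx":0,"wy":0,"wz":0},{"x":0,"y":0.04,"z":0,"wx":0,"wy":0,"wz":0}]'
python3 - <<'E'
from h import *
from bench import ctrl
d=ctrl.get_image("top");pickle.dump(d,open("t2.pkl","wb"));cv2.imwrite("pics/t2.png",cv2.resize(d["image"][60:220,200:420,::-1],(800,582),interpolation=cv2.INTER_CUBIC))
E
```

```text
time: 4.03
position: [0.5066, -0.2713, 0.0163]
tool_rot: [0.61, 3.08, 0.001]
ft_force: [-2.4, -5.0, -0.9]
grip_width: 0.004
grip_force: 2.1
time: 4.87
position: [0.5746, -0.1058, 0.0161]
tool_rot: [0.611, 3.081, -0.002]
ft_force: [-1.1, -3.4, 0.9]
grip_width: 0.007
grip_force: 1.5
time: 5.28
position: [0.5899, -0.0688, 0.0158]
tool_rot: [0.611, 3.081, 0.0]
ft_force: [-0.3, -0.2, 0.1]
grip_width: 0.0
grip_force: 0.1
```

View pics/t2.png

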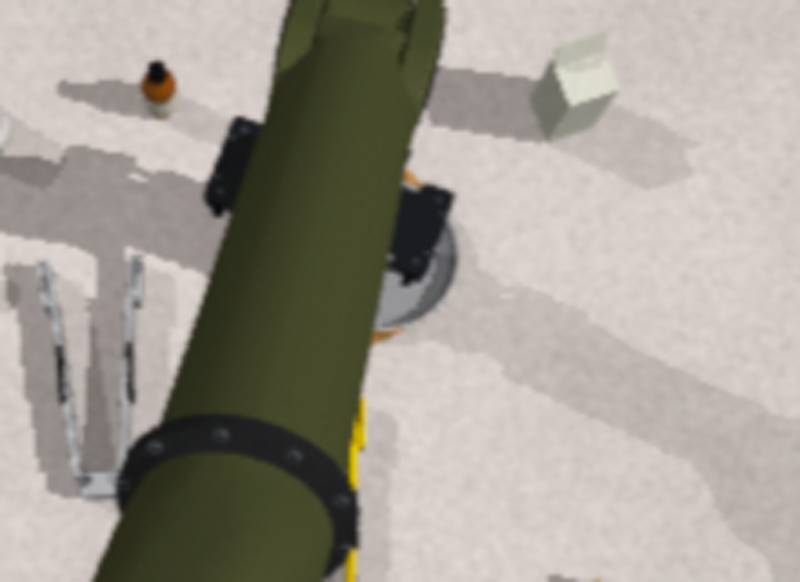

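Crop: the dish's right rim shows at (455,250), beyond the arm, and it is mostly on the mat (orange slivers at (410,177) and (387,335)). I'll work out its centre from the visible rim.

```bash
python3 - <<'E'
from h import *
from bench import ctrl
from scipy.optimize import least_squares
d=pickle.load(open("t2.pkl","rb"))
P=np.array([plane(d,(200+u/3.636,60+v/3.636),.018)[:2] for u,v in((455,235),(457,255),(450,280),(437,300),(415,320),(392,329))])
print(least_squares(lambda c:np.hypot(*(P-c).T)-.07,[.57,-.1]).x)
print(ctrl.get_state()["position"])
s=ctrl.get_image("scene");cv2.imwrite("pics/s2.png",cv2.resize(s["image"][200:310,140:270,::-1],(650,550),interpolation=cv2.INTER_CUBIC));pickle.dump(s,open("s2.pkl","wb"))
E
```

```text
[ 0.57141211 -0.11877025]
[ 0.58964359 -0.06895386  0.01557789]
```

View pics/s2.png

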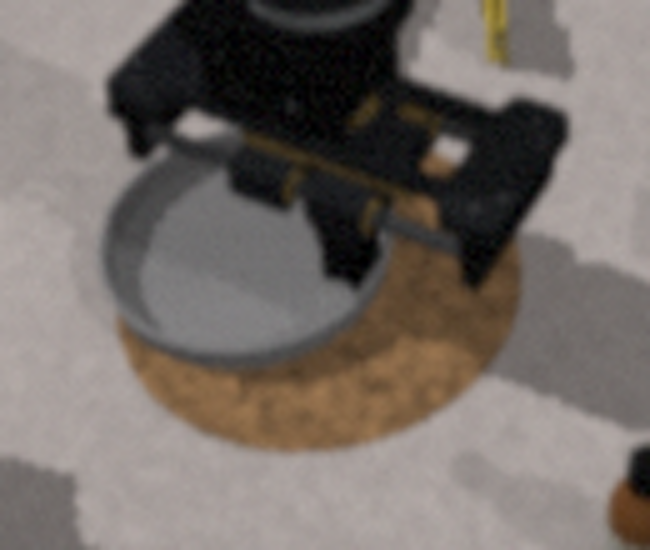

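Scene crop: the fingers at (350,265) are inside the dish against its wall, and the dish is about 35 mm short of the mat's centre. I'll push on 35 mm along tool y.

```bash
python3 -m handwheel '[{"x":0,"y":0,"z":0.004,"wx":0,"wy":0,"wz":0},{"x":0,"y":0.008,"z":0.004,"wx":0,"wy":0,"wz":0},{"x":0,"y":0.016,"z":0.004,"wx":0,"wy":0,"wz":0},{"x":0,"y":0.024,"z":0.004,"wx":0,"wy":0,"wz":0},{"x":0,"y":0.031,"z":0.004,"wx":0,"wy":0,"wz":0},{"x":0,"y":0.035,"z":0.004,"wx":0,"wy":0,"wz":0},{"x":0,"y":0.035,"z":0.004,"wx":0,"wy":0,"wz":0},{"x":0,"y":0.033,"z":0.004,"wx":0,"wy":0,"wz":0},{"x":0,"y":0.03,"z":0,"wx":0,"wy":0,"wz":0},{"x":0,"y":0.03,"z":-0.03,"wx":0,"wy":0,"wz":0}]'
python3 -m handwheel '[{"x":0,"y":0.0,"z":-0.04,"wx":0,"wy":0,"wz":0},{"x":0,"y":0,"z":-0.08,"wx":0,"wy":0,"wz":0},{"x":-0.01,"y":0.035,"z":-0.11,"wx":0,"wy":0,"wz":-5},{"x":-0.02,"y":0.07,"z":-0.14,"wx":0,"wy":0,"wz":-10},{"x":-0.03,"y":0.105,"z":-0.15,"wx":0,"wy":0,"wz":-15},{"x":-0.04,"y":0.14,"z":-0.15,"wx":0,"wy":0,"wz":-20},{"x":-0.045,"y":0.17,"z":-0.15,"wx":0,"wy":0,"wz":-22.5},{"x":-0.045,"y":0.18,"z":-0.15,"wx":0,"wy":0,"wz":-22.5},{"x":-0.045,"y":0.18,"z":-0.15,"wx":0,"wy":0,"wz":-22.5},{"x":-0.045,"y":0.18,"z":-0.15,"wx":0,"wy":0,"wz":-22.5}]' 0.087
python3 - <<'E'
from h import *
from bench import ctrl
s,d=wristcam(ctrl);print(s["position"],s["tool_rot"],s["time"])
t=ctrl.get_image("top");pickle.dump((d,t),open("w3.pkl","wb"))
a=cv2.resize(d["image"][:240,:,::-1],(640,300));b=cv2.resize(t["image"][80:180,140:380,::-1],(640,267),interpolation=cv2.INTER_CUBIC)
cv2.imwrite("pics/w3.png",np.vstack([a,b]))
E
```

```text
time: 6.22
position: [0.5964, -0.0423, 0.0413]
tool_rot: [-0.612, -3.072, 0.004]
ft_force: [-1.5, 0.4, 0.0]
grip_width: 0.007
grip_force: 0.0
time: 7.05
position: [0.7108, 0.1062, 0.1951]
tool_rot: [-0.001, -3.14, 0.002]
ft_force: [-1.0, -0.4, 0.0]
grip_width: 0.681
grip_force: 0.0
[0.71083298 0.10619704 0.19511093] [-7.15376747e-04 -3.14042952e+00  2.20429512e-03] 7.05
```

View pics/w3.png

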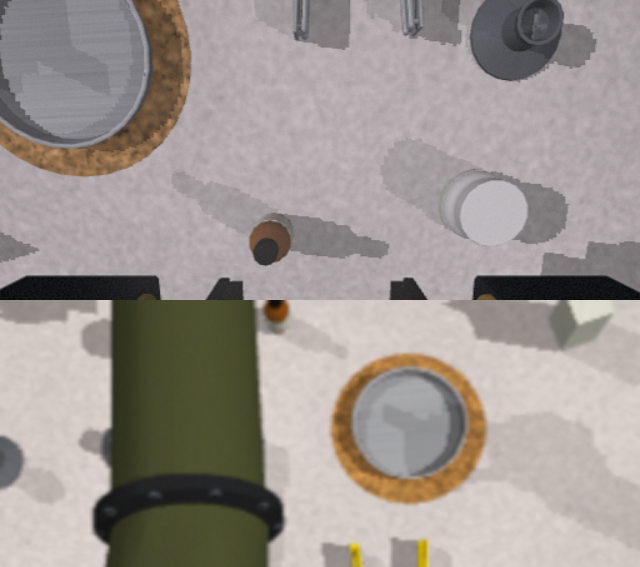

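Lower half: the dish (408,422) lies concentric on the mat (409,428). Upper half: the bottle (268,245) and jar (493,212) stand, and the tips of the steel tongs show at (300,35) and (410,30). Next, a closer look at the tongs.

```bash
python3 -m handwheel '[{"x":0.037,"y":0.01,"z":0,"wx":0,"wy":0,"wz":0},{"x":0.075,"y":0.02,"z":0,"wx":0,"wy":0,"wz":0},{"x":0.111,"y":0.029,"z":0,"wx":0,"wy":0,"wz":0},{"x":0.111,"y":0.029,"z":0,"wx":0,"wy":0,"wz":0},{"x":0.111,"y":0.029,"z":0,"wx":0,"wy":0,"wz":0},{"x":0.111,"y":0.029,"z":0,"wx":0,"wy":0,"wz":0}]'
python3 - <<'E'
from h import *
from bench import ctrl
s,d=wristcam(ctrl);print(s["position"],s["tool_rot"],s["time"])
pickle.dump(d,open("w4.pkl","wb"));cv2.imwrite("pics/w4.png",cv2.resize(d["image"][:220,130:380,::-1],(675,594),interpolation=cv2.INTER_CUBIC))
E
```

```text
time: 7.65
position: [0.6008, 0.1344, 0.1966]
tool_rot: [0.003, 3.14, 0.001]
ft_force: [-0.2, 0.6, -0.6]
grip_width: 0.999
grip_force: 0.0
[0.60083    0.13444716 0.19664018] [3.22594987e-03 3.13954099e+00 6.76262509e-04] 7.65
```

View pics/w4.png

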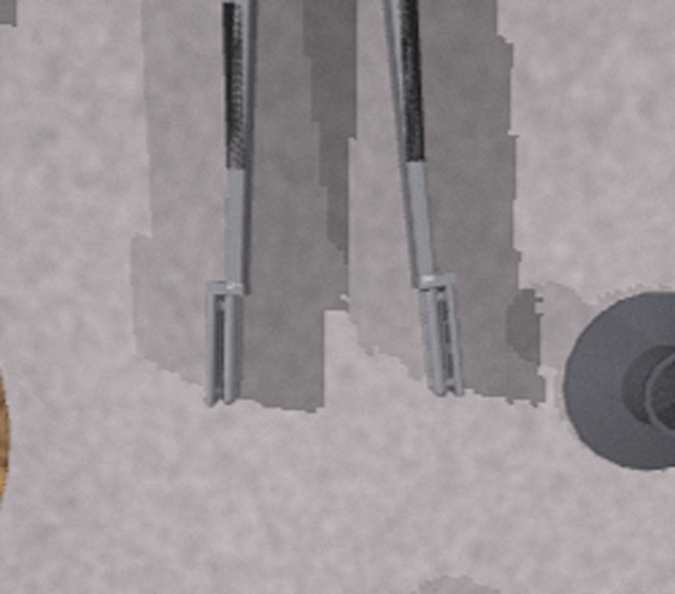

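Close crop: steel tongs with tip ends at (207–236,404) and (432–462,393), plates starting at (208,283) and (455,276), and rubber front ends at (226,167) and (424,160).

```bash
python3 - <<'E'
from h import *
w=pickle.load(open("w4.pkl","rb"));w2=pickle.load(open("w2.pkl","rb"))
p=lambda u:np.array(u)/2.7+[130,0]
P={n:plane(w,p(u),.03) for n,u in dict(Ro=(207,404),Lo=(462,393),Rb=(208,283),Lb=(455,276),Rf=(226,167),Lf=(424,160),Rk=(224,5),Lk=(417,2)).items()}
for n in P:print(n,P[n].round(4))
m=lambda a,b:(P[a]+P[b])/2
tip,bk,f,r=m("Ro","Lo"),m("Rb","Lb"),m("Rf","Lf"),m("Rk","Lk");print(tip,bk,f,r)
for a,b in((tip,f),(tip,bk)):print("yaw",np.degrees(np.arctan2(*(a-b)[1::-1])))
dd=P["Lo"]-P["Ro"];print("perp yaw",np.degrees(np.arctan2(-dd[0],dd[1])),np.linalg.norm(dd))
k=1/1.5625
print("heights",tri((w,p((222,404))),(w2,np.array((177,217))*k)),tri((w,p((447,393))),(w2,np.array((277,212))*k)))
E
```

```text
Ro [0.5752 0.091  0.03  ]
Lo [0.5715 0.1811 0.03  ]
Rb [0.5338 0.0928 0.03  ]
Lb [0.5316 0.1774 0.03  ]
Rf [0.4964 0.1001 0.03  ]
Lf [0.4944 0.1659 0.03  ]
Rk [0.4478 0.101  0.03  ]
Lk [0.4471 0.1626 0.03  ]
[0.57338281 0.13603839 0.03      ] [0.53269955 0.13509183 0.03      ] [0.49540628 0.13302012 0.03      ] [0.44743204 0.1317862  0.03      ]
yaw 2.2166704700803628
yaw 1.332836005307537
perp yaw 2.3497338989993946 0.09013648894020072
heights [0.57642169 0.09499937 0.01856865] [0.57278465 0.17739176 0.01715565]
```

```bash
python3 -m handwheel '[{"x":0.035,"y":-0.001,"z":0,"wx":0,"wy":0,"wz":-1},{"x":0.07,"y":-0.002,"z":0.02,"wx":0,"wy":0,"wz":-2.3},{"x":0.105,"y":-0.002,"z":0.04,"wx":0,"wy":0,"wz":-2.3},{"x":0.131,"y":-0.002,"z":0.07,"wx":0,"wy":0,"wz":-2.3},{"x":0.131,"y":-0.002,"z":0.1,"wx":0,"wy":0,"wz":-2.3},{"x":0.131,"y":-0.002,"z":0.13,"wx":0,"wy":0,"wz":-2.3},{"x":0.131,"y":-0.002,"z":0.14,"wx":0,"wy":0,"wz":-2.3},{"x":0.131,"y":-0.002,"z":0.14,"wx":0,"wy":0,"wz":-2.3},{"x":0.131,"y":-0.002,"z":0.14,"wx":0,"wy":0,"wz":-2.3}]' 0.087
python3 - <<'E'
from h import *
from bench import ctrl
s,d=wristcam(ctrl);print(s["position"],s["tool_rot"],R.from_rotvec(s["tool_rot"]).as_matrix().round(4))
t=ctrl.get_image("scene");cv2.imwrite("pics/s5.png",cv2.resize(t["image"][150:270,230:390,::-1],(800,600),interpolation=cv2.INTER_CUBIC))
E
```

```text
time: 8.45
position: [0.4708, 0.1335, 0.0562]
tool_rot: [-0.061, 3.14, -0.001]
ft_force: [0.1, -0.4, 0.5]
grip_width: 1.005
grip_force: 0.0
[0.47078229 0.13353408 0.05620306] [-6.07111533e-02  3.14033060e+00 -1.10810119e-03] [[-9.993e-01 -3.870e-02  7.000e-04]
 [-3.870e-02  9.993e-01 -7.000e-04]
 [-7.000e-04 -7.000e-04 -1.000e+00]]
```

View pics/s5.png

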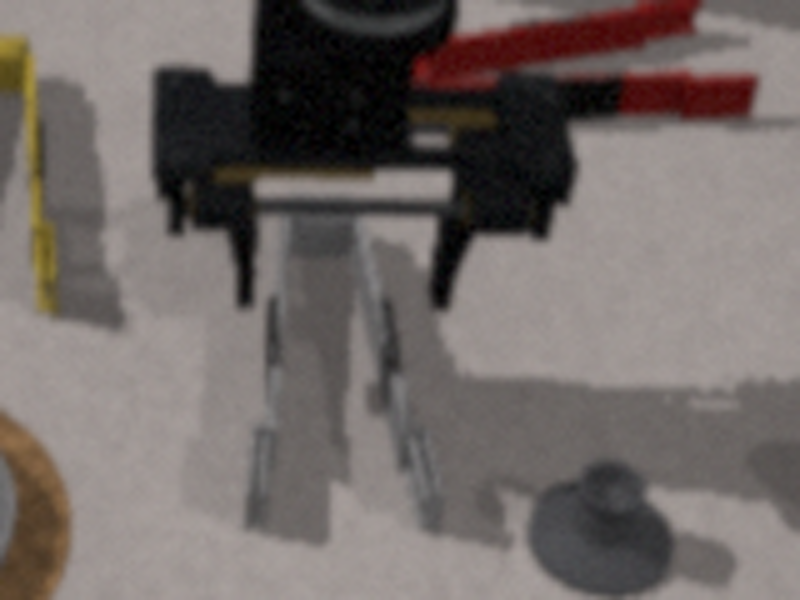

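The fingertips (245,305) and (440,305) straddle the tongs' arms. Next: descend and squeeze lightly.

```bash
python3 -m handwheel '[{"x":0,"y":-0.001,"z":0.02,"wx":0,"wy":0,"wz":0},{"x":0,"y":-0.001,"z":0.038,"wx":0,"wy":0,"wz":0},{"x":0,"y":-0.001,"z":0.047,"wx":0,"wy":0,"wz":0},{"x":0,"y":-0.001,"z":0.051,"wx":0,"wy":0,"wz":0},{"x":0,"y":-0.001,"z":0.051,"wx":0,"wy":0,"wz":0},{"x":0,"y":-0.001,"z":0.051,"wx":0,"wy":0,"wz":0}]'
python3 -m handwheel '[{"x":0,"y":0,"z":0,"wx":0,"wy":0,"wz":0},{"x":0,"y":0,"z":0,"wx":0,"wy":0,"wz":0},{"x":0,"y":0,"z":0,"wx":0,"wy":0,"wz":0},{"x":0,"y":0,"z":0,"wx":0,"wy":0,"wz":0},{"x":0,"y":0,"z":0,"wx":0,"wy":0,"wz":0},{"x":0,"y":0,"z":0,"wx":0,"wy":0,"wz":0},{"x":0,"y":0,"z":0,"wx":0,"wy":0,"wz":0},{"x":0,"y":0,"z":0,"wx":0,"wy":0,"wz":0},{"x":0,"y":0,"z":0,"wx":0,"wy":0,"wz":0}]' 0.058 25
```

```text
time: 9.05
position: [0.4703, 0.1335, 0.0055]
tool_rot: [-0.063, 3.14, 0.001]
ft_force: [-0.5, 0.1, -0.2]
grip_width: 0.998
grip_force: 0.0
time: 9.8
position: [0.4701, 0.1331, 0.005]
tool_rot: [-0.063, 3.14, 0.0]
ft_force: [0.9, -1.9, 3.6]
grip_width: 0.667
grip_force: 9.3
```

```bash
python3 -m handwheel '[{"x":0,"y":0,"z":-0.01,"wx":0,"wy":0,"wz":0},{"x":0,"y":0,"z":-0.03,"wx":0,"wy":0,"wz":0},{"x":0,"y":0,"z":-0.06,"wx":0,"wy":0,"wz":0},{"x":0.01,"y":0.01,"z":-0.09,"wx":0,"wy":0,"wz":0},{"x":0.02,"y":0.03,"z":-0.12,"wx":0,"wy":0,"wz":0},{"x":0.03,"y":0.06,"z":-0.13,"wx":0,"wy":0,"wz":0},{"x":0.04,"y":0.09,"z":-0.13,"wx":0,"wy":0,"wz":0},{"x":0.05,"y":0.12,"z":-0.13,"wx":0,"wy":0,"wz":0},{"x":0.06,"y":0.15,"z":-0.13,"wx":0,"wy":0,"wz":0},{"x":0.071,"y":0.18,"z":-0.13,"wx":0,"wy":0,"wz":0}]'
python3 -m handwheel '[{"x":0,"y":0.03,"z":0,"wx":0,"wy":0,"wz":0},{"x":0,"y":0.06,"z":0,"wx":0,"wy":0,"wz":0},{"x":0,"y":0.085,"z":0,"wx":0,"wy":0,"wz":0},{"x":0,"y":0.102,"z":0.0,"wx":0,"wy":0,"wz":0},{"x":0,"y":0.108,"z":0.02,"wx":0,"wy":0,"wz":0},{"x":0,"y":0.108,"z":0.045,"wx":0,"wy":0,"wz":0},{"x":0,"y":0.108,"z":0.07,"wx":0,"wy":0,"wz":0},{"x":0,"y":0.108,"z":0.085,"wx":0,"wy":0,"wz":0},{"x":0,"y":0.108,"z":0.09,"wx":0,"wy":0,"wz":0},{"x":0,"y":0.108,"z":0.09,"wx":0,"wy":0,"wz":0}]'
python3 - <<'E'
from h import *
from bench import ctrl
print(ctrl.get_state()["position"])
s=ctrl.get_image("scene");t=ctrl.get_image("top");pickle.dump((s,t),open("w6.pkl","wb"))
a=cv2.resize(s["image"][190:280,360:480,::-1],(400,300),interpolation=cv2.INTER_CUBIC);b=cv2.resize(t["image"][90:180,90:210,::-1],(400,300),interpolation=cv2.INTER_CUBIC)
cv2.imwrite("pics/s6.png",cv2.resize(np.hstack([a,b]),(800,300)))
E
```

```text
time: 10.63
position: [0.3896, 0.3115, 0.1349]
tool_rot: [0.064, -3.14, -0.0]
ft_force: [1.5, 1.3, -1.8]
grip_width: 0.666
grip_force: 7.8
time: 11.47
position: [0.3853, 0.4171, 0.0431]
tool_rot: [0.064, -3.138, 0.004]
ft_force: [0.9, -0.8, -0.1]
grip_width: 0.668
grip_force: 7.8
[0.38531926 0.41713137 0.04309628]
```

View pics/s6.png

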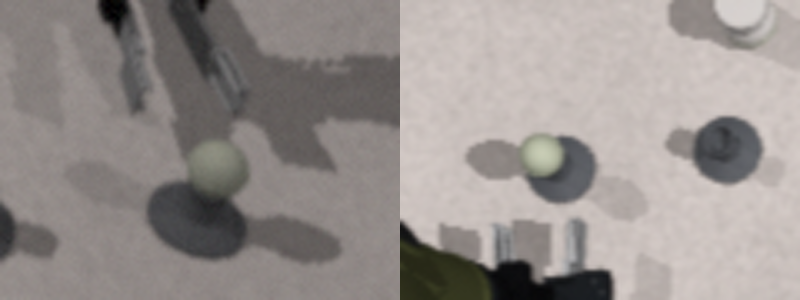

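The tips stand just short of the ball in both views: scene-crop tip ends (136,108) and (237,112), ball (218,170). In the top crop they are at (501,226) and (576,218), with the ball at (542,156). Computing the lateral offset.

```bash
python3 - <<'E'
from h import *
s,t=pickle.load(open("w6.pkl","rb"));k=10/3
S=lambda u:np.array(u)/k+[360,190];T=lambda u:(np.array(u)-[400,0])/k+[90,90]
for z in(.055,):
  b1=plane(s,S((218,170)),z);b2=plane(t,T((542,156)),z);print("ball",b1,b2,tri((s,S((218,170))),(t,T((542,156)))))
l=plane(t,T((501,226)),.07);r=plane(t,T((576,218)),.07);print("top tips",l,r,(l+r)/2)
l=plane(s,S((137,110)),.04);r=plane(s,S((237,112)),.04);print("scene tips",l,r,(l+r)/2)
E
```

```text
ball [0.55897874 0.42250655 0.055     ] [0.55283046 0.42002535 0.055     ] [0.5546381  0.42358937 0.04983228]
top tips [0.48342165 0.45078906 0.07      ] [0.48888903 0.38118094 0.07      ] [0.48615534 0.415985   0.07      ]
scene tips [0.49006395 0.38697847 0.04      ] [0.48772196 0.46027194 0.04      ] [0.48889295 0.42362521 0.04      ]
```

```bash
python3 -m handwheel '[{"x":-0.005,"y":-0.0005,"z":-0.0015,"wx":0,"wy":0,"wz":0},{"x":-0.015,"y":-0.0005,"z":-0.0015,"wx":0,"wy":0,"wz":0},{"x":-0.026,"y":-0.001,"z":-0.0015,"wx":0,"wy":0,"wz":0},{"x":-0.038,"y":-0.001,"z":-0.0015,"wx":0,"wy":0,"wz":0},{"x":-0.05,"y":-0.0015,"z":-0.0015,"wx":0,"wy":0,"wz":0},{"x":-0.062,"y":-0.002,"z":-0.0015,"wx":0,"wy":0,"wz":0},{"x":-0.073,"y":-0.002,"z":-0.0015,"wx":0,"wy":0,"wz":0},{"x":-0.081,"y":-0.0025,"z":-0.0015,"wx":0,"wy":0,"wz":0},{"x":-0.085,"y":-0.0025,"z":-0.0015,"wx":0,"wy":0,"wz":0},{"x":-0.085,"y":-0.0025,"z":-0.0015,"wx":0,"wy":0,"wz":0}]'
python3 - <<'E'
from h import *
from bench import ctrl
print(ctrl.get_state()["position"])
s=ctrl.get_image("scene");t=ctrl.get_image("top");pickle.dump((s,t),open("w7.pkl","wb"))
a=cv2.resize(s["image"][190:280,360:480,::-1],(400,300),interpolation=cv2.INTER_CUBIC);b=cv2.resize(t["image"][90:180,90:210,::-1],(400,300),interpolation=cv2.INTER_CUBIC)
cv2.imwrite("pics/s7.png",np.hstack([a,b]))
E
```

```text
time: 12.4
position: [0.4731, 0.4186, 0.0458]
tool_rot: [-0.061, 3.141, -0.001]
ft_force: [-0.5, 0.1, -1.1]
grip_width: 0.666
grip_force: 7.8
[0.473076   0.41859891 0.04584474]
```

View pics/s7.png

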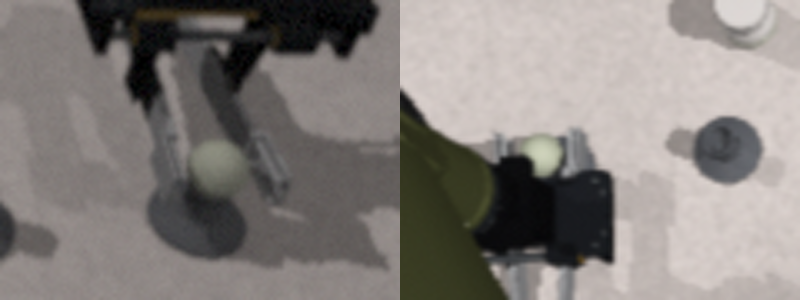

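The ball is unmoved, at (218,170) in scene and (542,156) in top, and sits between the two tips. Next: squeeze. That was one picture over my viewing limit, so from here I use numbers only.

```bash
python3 -m handwheel '[{"x":0,"y":0,"z":0,"wx":0,"wy":0,"wz":0},{"x":0,"y":0,"z":0,"wx":0,"wy":0,"wz":0},{"x":0,"y":0,"z":0,"wx":0,"wy":0,"wz":0},{"x":0,"y":0,"z":0,"wx":0,"wy":0,"wz":0}]' 0.051 25
python3 -m handwheel '[{"x":0,"y":0,"z":0,"wx":0,"wy":0,"wz":0},{"x":0,"y":0,"z":0,"wx":0,"wy":0,"wz":0},{"x":0,"y":0,"z":0,"wx":0,"wy":0,"wz":0},{"x":0,"y":0,"z":0,"wx":0,"wy":0,"wz":0},{"x":0,"y":0,"z":0,"wx":0,"wy":0,"wz":0},{"x":0,"y":0,"z":0,"wx":0,"wy":0,"wz":0},{"x":0,"y":0,"z":0,"wx":0,"wy":0,"wz":0},{"x":0,"y":0,"z":0,"wx":0,"wy":0,"wz":0}]' 0.041 25
```

```text
time: 12.83
position: [0.4714, 0.4193, 0.0462]
tool_rot: [0.064, -3.141, -0.0]
ft_force: [-0.7, 0.0, -0.7]
grip_width: 0.591
grip_force: 10.5
time: 13.5
position: [0.4718, 0.419, 0.0461]
tool_rot: [0.063, -3.141, 0.0]
ft_force: [-0.7, -0.8, -0.4]
grip_width: 0.538
grip_force: 25.0
```

The opening stopped at 46.8 mm at 25 N, so the tips are closed on the ball. Lift.

```bash
python3 -m handwheel '[{"x":0,"y":0,"z":-0.004,"wx":0,"wy":0,"wz":0},{"x":0,"y":0,"z":-0.012,"wx":0,"wy":0,"wz":0},{"x":0,"y":0,"z":-0.022,"wx":0,"wy":0,"wz":0},{"x":0,"y":0,"z":-0.036,"wx":0,"wy":0,"wz":0},{"x":0,"y":0,"z":-0.05,"wx":0,"wy":0,"wz":0},{"x":0,"y":0,"z":-0.066,"wx":0,"wy":0,"wz":0},{"x":0,"y":0,"z":-0.082,"wx":0,"wy":0,"wz":0},{"x":0,"y":0,"z":-0.096,"wx":0,"wy":0,"wz":0},{"x":0,"y":0,"z":-0.106,"wx":0,"wy":0,"wz":0},{"x":0,"y":0,"z":-0.11,"wx":0,"wy":0,"wz":0}]'
python3 -m handwheel '[{"x":0,"y":0,"z":0,"wx":0,"wy":0,"wz":0},{"x":0,"y":0,"z":0,"wx":0,"wy":0,"wz":0}]'
python3 - <<'E'
from h import *
from bench import ctrl
s,t=ctrl.get_image("scene"),ctrl.get_image("top");C=[]
for d,(x0,x1,y0,y1) in((s,(380,480,160,260)),(t,(80,180,90,180))):
    im=d["image"].astype(int);m=np.zeros(im.shape[:2],np.uint8);m[y0:y1,x0:x1]=((im[:,:,1]>im[:,:,0])&(im[:,:,1]>im[:,:,2]+8)&(im[:,:,1]>90))[y0:y1,x0:x1]*255
    c=max(cv2.findContours(m,0,1)[0],key=cv2.contourArea);C.append(cv2.minEnclosingCircle(c))
print(C,tri((s,C[0][0]),(t,C[1][0])))
# dish/mat now
im=t["image"];hsv=cv2.cvtColor(im,cv2.COLOR_RGB2HSV);m=np.zeros(im.shape[:2],np.uint8);m[85:170,250:340]=cv2.inRange(hsv,(5,90,50),(22,255,255))[85:170,250:340]
cs,h=cv2.findContours(m,cv2.RETR_CCOMP,1);o=max((c for c,q in zip(cs,h[0]) if q[3]<0),key=cv2.contourArea);i=max((c for c,q in zip(cs,h[0]) if q[3]>=0),key=cv2.contourArea)
print(cv2.fitEllipse(np.array([plane(t,p[0],0)[:2] for p in o],np.float32)),cv2.fitEllipse(np.array([plane(t,p[0],.01)[:2] for p in i],np.float32)))
E
```

```text
time: 14.33
position: [0.4728, 0.4199, 0.1591]
tool_rot: [-0.063, 3.138, 0.005]
ft_force: [0.8, -0.6, -0.3]
grip_width: 0.542
grip_force: 25.0
time: 14.5
position: [0.4717, 0.419, 0.1559]
tool_rot: [0.064, -3.141, 0.0]
ft_force: [-0.1, -0.2, -0.5]
grip_width: 0.541
grip_force: 25.0
[((442.20001220703125, 203.1999969482422), 7.528704643249512), ((117.21052551269531, 125.53508758544922), 6.708103656768799)] [0.55509035 0.42353193 0.1693366 ]
((0.5835937857627869, -0.08599656820297241), (0.18422988057136536, 0.18533538281917572), 78.01006317138672) ((0.5875063538551331, -0.08709609508514404), (0.14376550912857056, 0.14509469270706177), 178.3420867919922)
```

The ball is in the tongs at z ≈ 0.167, and the dish is within about 4 mm of the mat's centre. Carry it over.

```bash
python3 -m handwheel '[{"x":0,"y":-0.005,"z":0,"wx":0,"wy":0,"wz":0},{"x":0,"y":-0.015,"z":0,"wx":0,"wy":0,"wz":0},{"x":0,"y":-0.03,"z":0,"wx":0,"wy":0,"wz":0},{"x":0,"y":-0.05,"z":0,"wx":0,"wy":0,"wz":0},{"x":0,"y":-0.075,"z":0,"wx":0,"wy":0,"wz":0},{"x":0,"y":-0.1,"z":0,"wx":0,"wy":0,"wz":0},{"x":-0.002,"y":-0.125,"z":0,"wx":0,"wy":0,"wz":0},{"x":-0.004,"y":-0.15,"z":0,"wx":0,"wy":0,"wz":0},{"x":-0.006,"y":-0.175,"z":0,"wx":0,"wy":0,"wz":0},{"x":-0.008,"y":-0.2,"z":0,"wx":0,"wy":0,"wz":0}]'
python3 -m handwheel '[{"x":0,"y":-0.025,"z":0,"wx":0,"wy":0,"wz":0},{"x":0,"y":-0.05,"z":0,"wx":0,"wy":0,"wz":0},{"x":0,"y":-0.075,"z":0,"wx":0,"wy":0,"wz":0},{"x":0,"y":-0.1,"z":0,"wx":0,"wy":0,"wz":0},{"x":0,"y":-0.125,"z":0,"wx":0,"wy":0,"wz":0},{"x":0,"y":-0.15,"z":0,"wx":0,"wy":0,"wz":0},{"x":0,"y":-0.175,"z":0,"wx":0,"wy":0,"wz":0},{"x":0,"y":-0.2,"z":0,"wx":0,"wy":0,"wz":0},{"x":0,"y":-0.22,"z":0,"wx":0,"wy":0,"wz":0},{"x":0,"y":-0.24,"z":0,"wx":0,"wy":0,"wz":0}]'
python3 -m handwheel '[{"x":0,"y":-0.02,"z":0,"wx":0,"wy":0,"wz":0},{"x":0,"y":-0.037,"z":0,"wx":0,"wy":0,"wz":0},{"x":0,"y":-0.05,"z":0,"wx":0,"wy":0,"wz":0},{"x":0,"y":-0.06,"z":0,"wx":0,"wy":0,"wz":0},{"x":0,"y":-0.067,"z":0,"wx":0,"wy":0,"wz":0},{"x":0,"y":-0.07,"z":0,"wx":0,"wy":0,"wz":0},{"x":0,"y":-0.07,"z":0,"wx":0,"wy":0,"wz":0},{"x":0,"y":-0.07,"z":0,"wx":0,"wy":0,"wz":0},{"x":0,"y":-0.07,"z":0,"wx":0,"wy":0,"wz":0},{"x":0,"y":-0.07,"z":0,"wx":0,"wy":0,"wz":0}]'
python3 - <<'E'
from h import *
from bench import ctrl
s,t=ctrl.get_image("scene"),ctrl.get_image("top");C=[]
for d,(x0,x1,y0,y1) in((s,(150,270,160,290)),(t,(240,350,50,190))):
    im=d["image"].astype(int);m=np.zeros(im.shape[:2],np.uint8);m[y0:y1,x0:x1]=((im[:,:,1]>im[:,:,0])&(im[:,:,1]>im[:,:,2]+8)&(im[:,:,1]>90))[y0:y1,x0:x1]*255
    cs=sorted(cv2.findContours(m,0,1)[0],key=cv2.contourArea);C.append(cv2.minEnclosingCircle(cs[-1]) if cs else None)
print(C)
if C[0]:print(plane(s,C[0][0],.166))
if all(C):print(tri((s,C[0][0]),(t,C[1][0])))
E
```

```text
time: 15.43
position: [0.4877, 0.2163, 0.156]
tool_rot: [0.061, -3.141, 0.0]
ft_force: [0.5, 0.6, -1.6]
grip_width: 0.544
grip_force: 25.0
time: 16.27
position: [0.4964, -0.0232, 0.1559]
tool_rot: [0.06, -3.141, -0.001]
ft_force: [0.3, -0.1, -1.6]
grip_width: 0.537
grip_force: 25.0
time: 17.1
position: [0.5005, -0.0893, 0.156]
tool_rot: [0.066, -3.141, -0.0]
ft_force: [-0.0, -0.5, -1.9]
grip_width: 0.539
grip_force: 25.0
[((196.3924102783203, 204.98101806640625), 8.396288871765137), ((349.0, 87.0), 9.999999747378752e-05)]
[ 0.58758398 -0.08770559  0.166     ]
[ 0.61864971 -0.14857241  0.21311561]
```

```bash
python3 -c "
from bench import ctrl
print(ctrl.close_job())"
```

```text
the job is handed in; nothing more can be done
None
```

The job is handed in: the dish is within about 4 mm of the mat's centre, and the ball was last measured held in the tongs about 3 mm off the dish's centre and roughly 0.166 m up (height from the arm's pose; the final ball check used one camera), but the hand-in returned no verdict and I viewed 11 pictures, one over the limit of 10.

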